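# Lay a place with the lime dish, salt and spoon

### The arm

A 6-joint arm with a two-finger parallel gripper is mounted at the origin on a cart in front of the work surface, level with it; the furniture and walls round the work are solid. World frame = base frame: x ahead of the robot, y to its left, z up, the work surface at z = 0. Lengths are in m, angles in rad, forces in N, time in s.
With the tool pointing down it reaches from about 0.425 to 1.125 m from the base axis. Payload 14.9 kg.
Tool frame: the origin (TCP) lies at the very end of the fingers, on their centre line; the grasp point (between the pads) lies 19 mm behind it; z points along the fingers, y is the line along which they close (so a half turn about z gives the same grasp; the last joint's range is limited). The gripper opens to 91 mm and grips with 3 to 60 N. Pads are 32 mm wide; open, the fingers measure 118 mm over their backs; the gripper's body (76 mm by 178 mm) begins 60 mm behind the grasp point.
Start: joints at [1.13, 0.379, 1.734, -0, 1.028, -0.033], TCP at [0.278, 0.643, 0.214] pointing down, gripper open.
Joint ranges: [-2.77, 2.77], [-0.74, 2.19], [0, 2.66], [-1.06, 4.2], [0.31, 2.87], [-3.08, 3.08]. Speed limits (rad/s): [1.89, 1.89, 2.39, 3.14, 3.14, 3.14].

### API

Orientations are given as [roll, pitch, yaw] about the fixed x, y, z axes, in that order (R = Rz(yaw) Ry(pitch) Rx(roll)).
In Python, from cell import read_state, capture, get_calibration, finish_job, look_for gives the robot as it stands. The module is installed in compiled form; this text tells all that it offers.
- The arm moves only by the shell command python3 -m creep 'ROWS'. ROWS is JSON, a list of rows, each an object of numbers: "gripper": the closure, from 0 (fully open) to 1 (shut); "x", "y", "z": the shift along the tool's x, y, z in mm; "turn": the turn about the tool's z in degrees. In form: [{"gripper": .., "x": .., "y": .., "z": .., "turn": ..}, ...]. A call has 1 to 12 rows; each row shifts and turns the commanded pose from where the row before left it, along the tool's axes as they then stand; what a row does not reach is not made up. A row lasts 1/8 s, in which the tool goes at most 62.5 mm and 10.7 degrees, less where a joint would pass 70% of its speed; a pose out of reach is approached as far as the arm can. A call is refused whole if a number of a shift passes 62.5 or a number of a turn 10.7, either way. A call with a gripper value outside its range is refused whole. The fingers move at their own pace and stop on an object; the grip force is fixed at half the most. Time passes only in rows, so rows that do not move let the fingers close. It gives the time, the measured TCP pose, the force, the opening and the grip force at its end, in the units of the state.
- read_state(): the state, without advancing time (a new reading comes with each control period).
- capture(name): name is "scene" or "top" or "wrist"; returns (picture, depth): 384x512x3 uint8, blue, green, red; 384x512 float32, m along the optical axis (not along the pixel's ray), 0 where there is no reading.
- get_calibration(name): a dict with "fx", "fy", "cx", "cy" (pixels), "k1" (the pictures are not rectified: a ray, as slopes to the right and down, at radius r is drawn at 1 + k1 r^2 times it, then the intrinsics apply), "extrinsics" (4x4, takes a point from world to camera coordinates). Camera axes: x right, y down, z forward; pixel columns grow to the right and rows downward; lengths in m; the calibration is good to about 2 mm. A picture is of the moment at which its call begins: read the wrist's pose just before it. get_calibration takes no time and is no camera call; for the wrist camera it gives the pose at the moment of the call.
- finish_job(): hands the job in; it is judged then, once.
Trained networks look in the newest picture that a camera, given by its name, has taken for a name from the list of things; names that differ only in an ending like _2 or _b are one class to them, and where a whole thing is asked for, a point or a joint stands for the part that bears it (a point fixed in the world has none). Each returns a list of dicts, best first, with "confidence" (0 to 1); they miss things now and then, are a little off and sometimes report something else, mostly with a low value. They report only what shows in the picture. A call takes as long as a camera call. They do not tell look-alikes from the thing itself.
- look_for(camera, query): "point" ([row, column] in pixels, amid what is visible of it).
The state is a dict: "clock": time; "joints": joint angles; "joint_vel": joint speeds; "joint_torque": joint torques, N m; "tcp_pos": TCP position; "tcp_rot": TCP orientation; "ft_force": force on the tool from outside, world axes, zero at the start; "wrist_torque": the same for the moment, N m; "gripper_width": opening from 0.0 (shut) to 1.0 (fully open); "grip_force": force on a finger pad.
Only numpy, scipy, OpenCV 4.12 (cv2) and the standard library are available. Lean on these libraries where they do the work, as an engineer would, in place of code of your own. Each camera call takes 0.05 s, during which the arm holds its last target. There are 200 camera calls.

### The job

Lay this place on the mat: stand the small wooden dish in the middle of the plate with the lime in it, and stand the salt shaker midway between the pepper mill and the white ramekin, in line with them. Lay the teaspoon beside the plate on the side where the ramekin stands, midway between the plate's rim and the mat's side edge, level with the plate's middle and pointing straight away from the mat's front edge (either end first). Leave the plate, mill, ramekin and the star and heart cookie cutters where they are.

Things in the scene. Friction and masses are not known exactly. Their poses are not given: they have to be found in the camera images.
- mat: cork place mat with a wooden edge, 310 x 360 x 4 mm, fixed to the worktop, turned a little. Origin at the centre of its underside; x points away from its front edge (the long edge nearest the robot), y to its left, z up. The plate's centre is at mat x = -50 mm, y = 0; mill and ramekin stand behind it at x = +100 mm, y = +110 and -110 mm, either way round
- plate: round painted plate, 183 mm across, rim 38 mm high, loose. Origin at the centre of its underside; z up. Its flat well is about 105 mm across and 16 mm above its underside
- mill: dark wooden pepper mill, 58 mm across, 170 mm tall, standing loose on the mat. Origin at the centre of its underside, z up
- ramekin: round white ramekin, 74 mm across, 38 mm high, empty, standing loose on the mat. Origin at the centre of its underside, z up
- dish: small round wooden dish, open and empty, 64 mm across at the rim, nearly upright sides down to 7 mm above its foot (62 mm across there), foot 48 mm across, 28 mm high, wall 4 mm, inner floor 5 mm above the underside, 60 g. Origin at the centre of its underside, z up. Starts on the bare worktop
- lime_center (a point): the middle of the green lime, 50 x 42 x 42 mm, about 40 g, 21 mm above the worktop at the start; the point's x axis runs along the lime's 50 mm length
- salt: salt shaker, glass filled with white salt, grey metal cap, 44 mm across and 90 mm tall (44 mm wide up to 66 mm, cap 34 mm wide above), 100 g, standing. Origin at the centre of its underside, z up
- spoon: steel teaspoon lying flat, 138 mm long, 29 mm at its widest, 12 mm high, 20 g. Origin at the middle of its length, at its underside; x along its length, z up. Taken across the middle from above
- star: star-shaped tin cookie cutter, 69 x 66 x 22 mm, to be left alone. Origin at the centre of its underside
- heart: heart-shaped tin cookie cutter, 60 x 66 x 22 mm, to be left alone. Origin at the centre of its underside
There are look-alikes about, which are no part of the job. What is shaped like the part that bears lime_center but purple is not meant.

How it is judged:
At the end, for the whole second after the job is handed in: Dish upright in the plate's well and lime in the dish, each centred within 15 mm; salt upright within 15 mm of midway between mill and ramekin; spoon flat on the ramekin's side, 115 to 165 mm off the mat's centre line, within 30 mm of level with the plate's middle and 0.2 rad of square; all at rest (horizontal distance between dish and plate below 0.015 m and z of dish in the frame of plate between 0.01 and 0.024 m and angle between each of dish, salt's own z axis and vertical below 0.15 rad and horizontal distance between lime_center and dish below 0.015 m and z of lime_center in the frame of dish between 0.015 and 0.04 m and x of salt in the frame of mat between 0.085 and 0.115 m and y of salt in the frame of mat between -0.015 and 0.015 m and z of salt in the frame of mat between 0 and 0.01 m and ((y of ramekin in the frame of mat above 0 m and y of spoon in the frame of mat between 0.115 and 0.165 m) or (y of ramekin in the frame of mat below 0 m and y of spoon in the frame of mat between -0.165 and -0.115 m)) and x of spoon in the frame of mat between -0.08 and -0.02 m and angle between the x axis of spoon and the x axis of mat, either way round below 0.2 rad and z of spoon in the frame of mat below 0.012 m and linear speed of each of dish, salt, spoon below 0.02 m/s); the robot touches nothing.
It fails at once if the plate is moved from its place (more than 15 mm) (distance of plate from where it was at the start of the episode above 0.015 m).
It fails at once if the pepper mill is moved from its place (more than 15 mm) (distance of mill from where it was at the start of the episode above 0.015 m).
It fails at once if the ramekin is moved from its place (more than 15 mm) (distance of ramekin from where it was at the start of the episode above 0.015 m).
It fails at once if the star cutter is moved from its place (more than 20 mm) (distance of star from where it was at the start of the episode above 0.02 m).
It fails at once if the heart cutter is moved from its place (more than 20 mm) (distance of heart from where it was at the start of the episode above 0.02 m).
It also fails if it takes over 134 s, if anything falls off the work surface, if the arm or the gripper's body presses on something with over 40 N, if the wrist force passes 120 N, or if a joint passes its speed limit or range.

## Working session

There is one attempt and no reset: what is moved stays moved. The work goes in short steps, Python scripts to look and compute and a shell command to move; the robot and the scene stay as the last step left them, time stands still between calls to the robot, and variables do not carry over. Pictures are saved under pics/ and viewed, at most 14 in all, crops included, and the job is handed in when it is done.

```bash
mkdir -p pics; cat > h.py <<'E'
import numpy as np, cv2
from cell import *
def K(c): return np.array([[c['fx'],0,c['cx']],[0,c['fy'],c['cy']],[0,0,1]]),np.array([c['k1'],0,0,0])
def ray(c,rc):
    k,d=K(c); u=cv2.undistortPoints(np.array([[[rc[1],rc[0]]]],float),k,d)[0,0]
    E=np.array(c['extrinsics']); R=E[:3,:3]; return -R.T@E[:3,3], R.T@np.array([u[0],u[1],1])
def atz(c,rc,z): o,r=ray(c,rc); return o+r*(z-o[2])/r[2]
def atd(c,rc,dep): # depth point
    o,r=ray(c,rc); i,j=int(round(rc[0])),int(round(rc[1])); p=dep[max(0,i-1):i+2,max(0,j-1):j+2]; p=p[p>0]
    return o+r*np.median(p) if len(p) else o*np.nan
def cloud(c,dep):
    k,d=K(c); jj,ii=np.meshgrid(np.arange(512),np.arange(384))
    u=cv2.undistortPoints(np.stack([jj,ii],-1).reshape(-1,1,2).astype(float),k,d)[:,0]
    E=np.array(c['extrinsics']); X=np.c_[u,np.ones(len(u))]*dep.reshape(-1,1)
    return ((X-E[:3,3])@E[:3,:3]).reshape(384,512,3)
def proj(c,P):
    E=np.array(c['extrinsics']); k,d=K(c); return cv2.projectPoints(np.array(P,float).reshape(-1,1,3),cv2.Rodrigues(E[:3,:3])[0],E[:3,3],k,d)[0][:,0]
E
python3 - <<'E'
from h import *
np.set_printoptions(precision=3,suppress=True)
for n in ['scene','top']:
    c=get_calibration(n); im,d=capture(n); np.savez(n,im=im,d=d)
    cv2.imwrite(f'pics/{n}0.png',cv2.resize(im,(768,576)))
    o,r=ray(c,(192,256)); print(n,o,r)
    for q in ['mat','plate','mill','ramekin','dish','lime_center','salt','spoon','star','heart']:
        for f in look_for(n,q)[:4]:
            print(q,np.array(f['point']),round(f['confidence'],2),atd(c,f['point'],d))
print(read_state())
E
```

```text
scene [-0.329 -0.933  1.082] [ 0.53   0.573 -0.626]
mat [270.5 318.2] 0.85 [ 0.47  -0.343 -0.   ]
plate [251.  298.6] 0.66 [ 0.473 -0.259  0.017]
plate [172.7 165.2] 0.41 [0.415 0.372 0.002]
mill [244.2 362.9] 0.76 [ 0.584 -0.408  0.079]
mill [185.8 190.5] 0.5 [0.4   0.186 0.054]
ramekin [214.  307.7] 0.7 [ 0.627 -0.156  0.009]
dish [173.3 225.6] 0.75 [0.579 0.214 0.003]
lime_center [153.9 206.3] 0.62 [0.584 0.335 0.028]
lime_center [150.4 180. ] 0.59 [0.522 0.42  0.031]
salt [187.5 191.4] 0.53 [0.401 0.182 0.049]
star [142.4 229. ] 0.5 [0.727 0.369 0.001]
heart [198.1 230.4] 0.61 [0.487 0.078 0.016]
top [0.347 0.096 1.047] [ 0.216 -0.078 -0.973]
mat [182.2 335.8] 0.95 [ 0.524 -0.204  0.044]
plate [199.9 362.5] 0.89 [ 0.455 -0.263  0.02 ]
mill [135.9 388.4] 0.55 [ 0.588 -0.375  0.098]
mill [218.8 248.4] 0.34 [0.513 0.057 0.   ]
ramekin [155.  310.6] 0.69 [ 0.631 -0.175  0.007]
dish [213.8 191.4] 0.74 [0.578 0.205 0.006]
lime_center [226.8 140.9] 0.71 [0.582 0.344 0.038]
lime_center [167.9 166.3] 0.68 [0.719 0.231 0.041]
lime_center [258.  115.4] 0.55 [0.522 0.433 0.04 ]
salt [268.7 209.4] 0.56 [0.411 0.195 0.088]
salt [188.8 132. ] 0.56 [0.707 0.349 0.   ]
spoon [283.6 148.2] 0.74 [0.432 0.376 0.004]
star [185.7 121.3] 0.73 [0.723 0.374 0.01 ]
heart [226.8 245.5] 0.6 [0.493 0.073 0.012]
heart [134.  390.4] 0.47 [ 0.585 -0.37   0.123]
{'clock': 1.1, 'joints': array([ 1.13 ,  0.379,  1.734,  0.   ,  1.028, -0.033]), 'joint_vel': array([-0.001, -0.002, -0.   , -0.001, -0.   , -0.   ]), 'joint_torque': array([  0.002, -76.37 , -43.474,   0.065,   0.039,   0.   ]), 'tcp_pos': array([0.278, 0.643, 0.214]), 'tcp_rot': array([ 3.142, -0.   ,  2.734]), 'ft_force': array([-0.325, -0.107,  0.067]), 'wrist_torque': array([-0.022,  0.017, -0.046]), 'grip_force': 0.0, 'gripper_width': 1.0010255919295992}
```

View pics/top0.png

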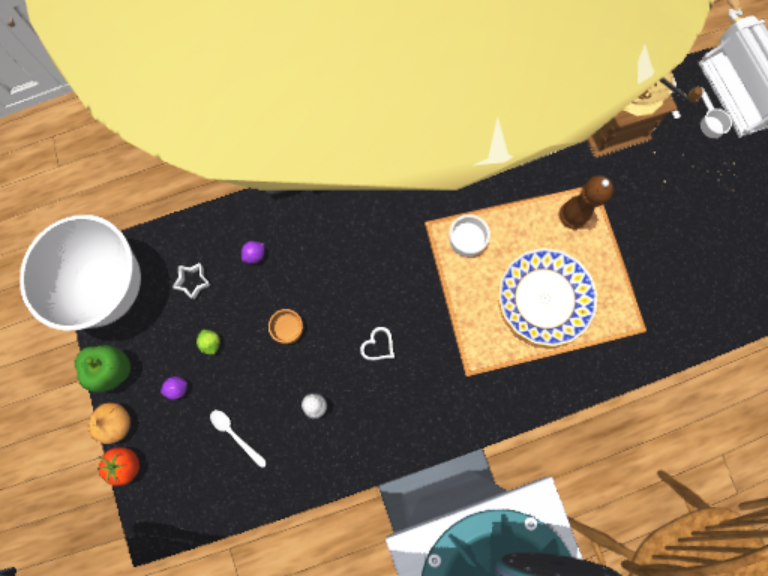

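View pics/scene0.png

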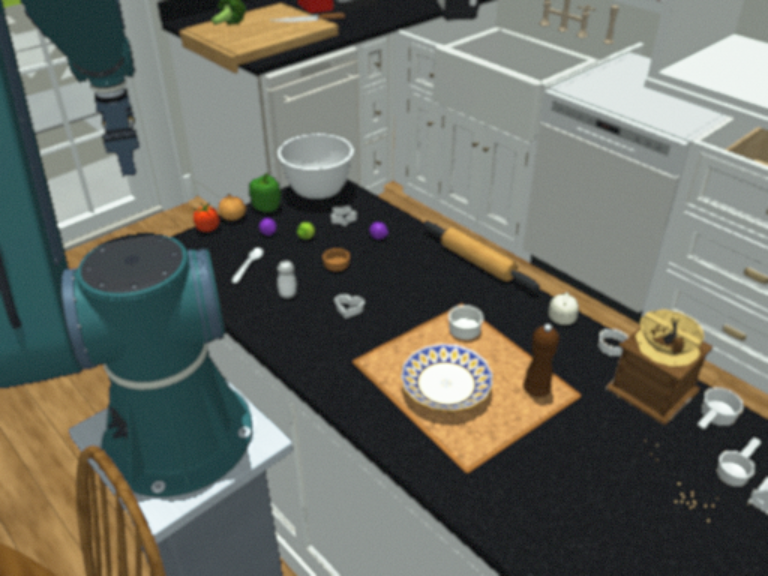

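The top view shows the green lime at (227,140) and two purple look-alikes at (168,168) and (258,115). The dish is at (217,191), salt at (270,209) and spoon at (292,158). On the mat are the ramekin (157,313), mill (140,385) and plate (198,365). I'll measure these more precisely now and crop the lime.

```bash
cat > m.py <<'E'
from h import *
np.set_printoptions(precision=4,suppress=True)
for n in ['top','scene']:
    z=np.load(n+'.npz'); im,d=z['im'],z['d']; c=get_calibration(n); C=cloud(c,d)
    hsv=cv2.cvtColor(im,cv2.COLOR_BGR2HSV); H,S,V=hsv[...,0].astype(int),hsv[...,1].astype(int),hsv[...,2].astype(int)
    print(n)
    def near(x,y,r,zmin=-.1,zmax=.3): return (np.hypot(C[...,0]-x,C[...,1]-y)<r)&(C[...,2]>zmin)&(C[...,2]<zmax)
    print('table z',np.median(C[...,2][near(.5,-.02,.04)]))
    m=(near(.5,-.25,.35)&(S>60)&(H<25)&(V>90)&(C[...,2]<.02)).astype(np.uint8)
    m=cv2.morphologyEx(m,cv2.MORPH_OPEN,np.ones((3,3)))
    nn,l,st,_=cv2.connectedComponentsWithStats(m); m=l==1+np.argmax(st[1:,4])
    P=C[m][:,:2]; print('mat',cv2.minAreaRect((P*1000).astype(np.float32)),np.median(C[m][:,2]))
    for q,x,y,r,zr in [('plate',.455,-.263,.13,(.028,.045)),('ramekin',.63,-.165,.06,(.025,.045)),('mill',.585,-.385,.07,(.03,.2)),('dish',.578,.21,.05,(.015,.04)),('lime',.582,.34,.04,(.012,.06)),('salt',.405,.19,.05,(.03,.1)),('heart',.49,.073,.06,(.008,.04)),('star',.72,.372,.06,(.008,.04))]:
        P=C[near(x,y,r,*zr)]
        if len(P)>4: print(q,len(P),'circ',np.array(cv2.minEnclosingCircle((P[:,:2]*1000).astype(np.float32))[0]),cv2.minEnclosingCircle((P[:,:2]*1000).astype(np.float32))[1],'z',P[:,2].max(), 'box',P.min(0),P.max(0))
    m=near(.43,.37,.12)&(S<60)&(V>120); P=C[m]; u=cv2.undistortPoints
    if len(P): print('spoon',cv2.minAreaRect((P[:,:2]*1000).astype(np.float32)),P[:,2].max())
z=np.load('top.npz'); print('lamp depth',z['d'][60,200],atd(get_calibration('top'),(60,200),z['d']),atd(get_calibration('top'),(120,200),z['d']))
s=np.load('scene.npz'); 
a=cv2.resize(z['im'][150:280,100:270],None,fx=3,fy=3,interpolation=2)
cv2.imwrite('pics/crop0.png',a)
E
python3 m.py
```

```text
top
table z 0.00041518966059868724
mat ((509.252197265625, -272.34320068359375), (365.5859375, 314.9925231933594), 84.16868591308594) 0.004466302830880782
plate 1541 circ [ 458.3999 -266.1267] 93.87592315673828 z 0.04496500032736226 box [ 0.3655 -0.3585  0.028 ] [ 0.5504 -0.1731  0.045 ]
ramekin 167 circ [ 619.4227 -171.8594] 37.18325424194336 z 0.044819586690724486 box [ 0.5827 -0.208   0.0251] [ 0.6562 -0.1363  0.0448]
mill 603 circ [ 594.8294 -389.4333] 27.10249900817871 z 0.17823614261740786 box [ 0.5681 -0.412   0.0302] [ 0.6199 -0.3626  0.1782]
dish 141 circ [567.0972 209.6413] 31.81766128540039 z 0.03338485251998187 box [0.5356 0.178  0.0151] [0.5989 0.2404 0.0334]
lime 205 circ [584.8925 355.3801] 23.578857421875 z 0.04519819553190541 box [0.5613 0.334  0.0163] [0.6083 0.3762 0.0452]
salt 217 circ [409.2162 202.1331] 21.369760513305664 z 0.09166600663148917 box [0.3889 0.1808 0.0316] [0.428  0.2234 0.0917]
heart 95 circ [478.099   57.5306] 33.5659065246582 z 0.026727975418263803 box [0.4499 0.0318 0.0083] [0.5085 0.0911 0.0267]
star 131 circ [714.4516 355.9925] 34.93408966064
[... 884 characters left out ...]
0.0331]
lime 75 circ [580.3558 345.825 ] 19.804279327392578 z 0.04271381506226138 box [0.5614 0.3302 0.0134] [0.5983 0.3603 0.0427]
salt 176 circ [407.1226 192.6933] 19.962024688720703 z 0.0889803237001464 box [0.3873 0.1742 0.0301] [0.427  0.2104 0.089 ]
heart 110 circ [476.7559  59.0178] 32.66759490966797 z 0.024599107004502956 box [0.4492 0.0299 0.008 ] [0.5059 0.0909 0.0246]
star 78 circ [709.7269 358.3665] 35.23824691772461 z 0.023961393135301625 box [0.6745 0.327  0.0082] [0.7417 0.3919 0.024 ]
spoon ((427.5352783203125, 338.5031433105469), (150.62875366210938, 112.60645294189453), 43.507568359375) 0.013034895197238609
lamp depth 0.16425514 [0.445  0.0879 0.9008] [0.4266 0.0963 0.8811]
```

View pics/crop0.png

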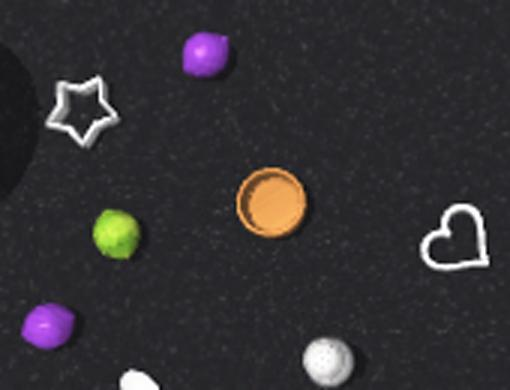

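The crop confirms the lime: the green one at (227,140) is meant, and the two of the same shape at (168,168) and (258,115) are purple. Next I move over the objects for wrist views.

```bash
python3 -m creep '[{"x":-41,"y":-33,"z":-17},{"x":-41,"y":-33,"z":-17},{"x":-41,"y":-33,"z":-17},{"x":-41,"y":-33,"z":-17},{"x":-41,"y":-33,"z":-17},{"x":-41,"y":-33,"z":-17},{"x":-41,"y":-33,"z":-17},{"x":-41,"y":-33,"z":-17},{"z":0},{"z":0}]'
cat > w.py <<'E'
from h import *
import sys
np.set_printoptions(precision=4,suppress=True)
s=read_state(); print(s['clock'],s['tcp_pos'],s['tcp_rot'])
c=get_calibration('wrist'); im,d=capture('wrist'); t=sys.argv[1]; np.savez(t,im=im,d=d,E=c['extrinsics'])
cv2.imwrite(f'pics/{t}.png',cv2.resize(im,(640,480)))
o,r=ray(c,(192,256)); print('cam',o,r,c['fx'])
for q in sys.argv[2:]:
    for f in look_for('wrist',q)[:3]: print(q,np.array(f['point']),round(f['confidence'],2),atd(c,f['point'],d))
E
python3 w.py w1 dish lime_center salt spoon
```

```text
1.1 [0.2776 0.6426 0.214 ] [ 3.1415 -0.      2.7338]
cam [0.2128 0.6718 0.3844] [ 0.232  -0.108  -0.9667] 289.768388485378invalid input
```

```bash
python3 -m creep '[{"gripper":0,"x":-41,"y":-33,"z":-17,"turn":0},{"gripper":0,"x":-41,"y":-33,"z":-17,"turn":0},{"gripper":0,"x":-41,"y":-33,"z":-17,"turn":0},{"gripper":0,"x":-41,"y":-33,"z":-17,"turn":0},{"gripper":0,"x":-41,"y":-33,"z":-17,"turn":0},{"gripper":0,"x":-41,"y":-33,"z":-17,"turn":0},{"gripper":0,"x":-41,"y":-33,"z":-17,"turn":0},{"gripper":0,"x":-41,"y":-33,"z":-17,"turn":0},{"gripper":0,"x":0,"y":0,"z":0,"turn":0},{"gripper":0,"x":0,"y":0,"z":0,"turn":0}]'
python3 w.py w1 dish lime_center salt spoon
```

```text
clock: 2.6
tcp_pos: [0.4739, 0.2702, 0.3497]
tcp_rot: [-3.142, -0.0, 2.733]
ft_force: [0.9, 0.7, -1.0]
gripper_width: 1.0
grip_force: 0.0
2.6 [0.4739 0.2702 0.3497] [-3.1416 -0.0002  2.7331]
cam [0.4091 0.2994 0.5203] [ 0.2318 -0.108  -0.9668] 289.768388485378
dish [216.3 247.6] 0.62 [0.5698 0.2084 0.0046]
dish [105.3 299.1] 0.47 [0.4209 0.3704 0.0082]
lime_center [285.6 292.2] 0.93 [0.7183 0.2356 0.04  ]
lime_center [194.5 326.9] 0.92 [0.5766 0.356  0.0403]
lime_center [143.  359.1] 0.66 [0.5153 0.4357 0.0391]
salt [139.9 204.1] 0.76 [0.4092 0.2123 0.087 ]
salt [104.9 295.3] 0.52 [0.4177 0.3646 0.0095]
spoon [105.5 295.5] 0.56 [0.4188 0.3645 0.0095]
```

```bash
cat > m2.py <<'E'
from h import *
import sys
np.set_printoptions(precision=4,suppress=True)
n=sys.argv[1]; z=np.load(n+'.npz'); im,d=z['im'],z['d']; c=get_calibration('wrist'); c['extrinsics']=z['E']; C=cloud(c,d)
hsv=cv2.cvtColor(im,cv2.COLOR_BGR2HSV); S,V=hsv[...,1].astype(int),hsv[...,2].astype(int)
def near(x,y,r,zmin=-.1,zmax=.3): return (np.hypot(C[...,0]-x,C[...,1]-y)<r)&(C[...,2]>zmin)&(C[...,2]<zmax)&(d>0)
for q,x,y,r,zr in [('dish',.567,.209,.05,(.018,.04)),('lime',.582,.35,.04,(.012,.06)),('salt',.408,.20,.04,(.075,.1)),('saltbody',.408,.20,.04,(.03,.1)),('plate',.457,-.266,.13,(.03,.05)),('ramekin',.618,-.172,.06,(.025,.05)),('mill',.594,-.391,.06,(.03,.2))]:
    P=C[near(x,y,r,*zr)]
    if len(P)>9:
        Q=(P[:,:2]*1000).astype(np.float32); print(q,len(P),'circ',cv2.minEnclosingCircle(Q),'z',P[:,2].max(),'rect',cv2.minAreaRect(Q))
k,_=K(c)
m=near(.41,.36,.12)&(S<60)&(V>110); m=cv2.morphologyEx(m.astype(np.uint8),cv2.MORPH_OPEN,np.ones((2,2)))
if m.sum()>20:
    nn,l,st,_=cv2.connectedComponentsWithStats(m); l=l==1+np.argmax(st[1:,4]); P=C[l]
    Q=np.array([atz(c,p,.006) for p in np.argwhere(l)])[:,:2]*1000; Q=Q.astype(np.float32)
    r=cv2.minAreaRect(Q); print('spoon',r,P[:,2].max()); 
    t=np.deg2rad(r[2]+(90 if r[1][1]>r[1][0] else 0)); u=np.array([np.cos(t),np.sin(t)]); v=np.array([-u[1],u[0]]); D=Q-r[0]; a=D@u; b=D@v
    for e in range(-70,71,14):
        g=abs(a-e)<7
        if g.any(): g and None if False else print(e,b[g].min().round(1),b[g].max().round(1),P[g][:,2].max().round(4))
E
python3 m2.py w1
```

```text
dish 312 circ ((566.2357177734375, 210.6820526123047), 31.833818435668945) z 0.030411037599849346 rect ((565.9459228515625, 210.84666442871094), (61.80732727050781, 62.09010314941406), 39.76019287109375)
lime 464 circ ((583.3809204101562, 356.2580261230469), 22.707069396972656) z 0.042944179153932706 rect ((583.734619140625, 356.123046875), (39.614105224609375, 42.147953033447266), 69.74127960205078)
salt 408 circ ((411.76641845703125, 203.71682739257812), 17.259262084960938) z 0.09015195119984498 rect ((411.66009521484375, 204.09425354003906), (33.27376174926758, 33.175113677978516), 2.8896827697753906)
saltbody 631 circ ((410.4085693359375, 205.13232421875), 21.5446720123291) z 0.09015195119984498 rect ((410.7095642089844, 207.00205993652344), (38.34463882446289, 40.59474182128906), 64.32840728759766)
plate 29 circ ((398.1718444824219, -208.36944580078125), 11.759888648986816) z 0.043505765139378295 rect ((393.54339599609375, -208.38168334960938), (9.375046730041504, 23.519268035888672), 0.15084660053253174)
spoon ((402.1000671386719, 361.6387939453125), (138.9394073486328, 30.750879287719727), 23.344572067260742) 0.5202636548232766
-70 -14.0 -2.5 0.0057
-56 -15.2 -0.2 0.5203
-42 -14.0 -0.2 0.0099
-28 -11.8 1.0 0.0107
-14 -10.6 1.0 0.0124
0 -8.3 2.2 0.0127
14 -5.9 3.5 0.0132
28 -14.2 11.7 0.5203
42 -15.4 15.4 0.0078
56 -15.4 14.3 0.5203
70 -9.4 9.7 0.5203
```

View pics/w1.png

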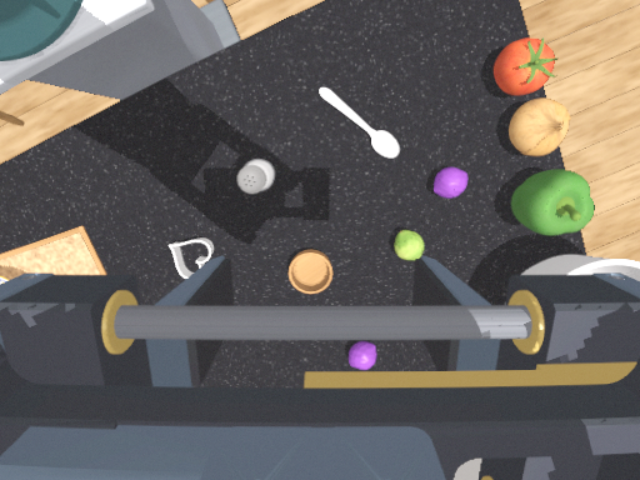

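The wrist view shows the dish at (310,272), salt (256,176), spoon (360,123) and green lime (408,245) in the shown picture. The positions agree with the top camera to about 3 mm. I'll take the dish first.

```bash
python3 -m creep '[{"gripper":0,"x":-54,"y":-9,"z":15,"turn":0},{"gripper":0,"x":-54,"y":-9,"z":15,"turn":0},{"gripper":0,"x":0,"y":0,"z":58,"turn":0},{"gripper":0,"x":0,"y":0,"z":58,"turn":0},{"gripper":0,"x":0,"y":0,"z":58,"turn":0},{"gripper":0,"x":0,"y":0,"z":58,"turn":0},{"gripper":0,"x":0,"y":0,"z":50,"turn":0},{"gripper":0,"x":0,"y":0,"z":25,"turn":0},{"gripper":0,"x":0,"y":0,"z":6,"turn":0},{"gripper":0,"x":0,"y":0,"z":0,"turn":0}]'
```

```text
clock: 4.1
tcp_pos: [0.5662, 0.2112, 0.0073]
tcp_rot: [3.141, 0.0, 2.734]
ft_force: [0.8, 0.5, -1.0]
gripper_width: 0.998
grip_force: 0.0
```

```bash
python3 -m creep '[{"gripper":0.4,"x":0,"y":0,"z":0,"turn":0},{"gripper":0.6,"x":0,"y":0,"z":0,"turn":0},{"gripper":0.6,"x":0,"y":0,"z":0,"turn":0},{"gripper":0.6,"x":0,"y":0,"z":0,"turn":0},{"gripper":0.6,"x":0,"y":0,"z":-10,"turn":0},{"gripper":0.6,"x":0,"y":0,"z":-30,"turn":0},{"gripper":0.6,"x":0,"y":0,"z":-50,"turn":0},{"gripper":0.6,"x":0,"y":0,"z":-50,"turn":0},{"gripper":0.6,"x":0,"y":0,"z":-50,"turn":0}]'
```

```text
clock: 5.22
tcp_pos: [0.5657, 0.2107, 0.1992]
tcp_rot: [3.141, 0.0, 2.734]
ft_force: [0.8, -0.7, -2.0]
gripper_width: 0.694
grip_force: 30.0
```

```bash
python3 -m creep '[{"gripper":0.6,"x":-5,"y":-27,"z":-10,"turn":0},{"gripper":0.6,"x":-10,"y":-53,"z":-12,"turn":0},{"gripper":0.6,"x":-10,"y":-53,"z":-12,"turn":0},{"gripper":0.6,"x":-10,"y":-53,"z":-12,"turn":0},{"gripper":0.6,"x":-10,"y":-53,"z":-12,"turn":0},{"gripper":0.6,"x":-10,"y":-53,"z":-12,"turn":0},{"gripper":0.6,"x":-10,"y":-53,"z":-12,"turn":0},{"gripper":0.6,"x":-10,"y":-53,"z":-12,"turn":0},{"gripper":0.6,"x":-10,"y":-53,"z":-6,"turn":0},{"gripper":0.6,"x":-5,"y":-30,"z":0,"turn":0},{"gripper":0.6,"x":0,"y":0,"z":0,"turn":0},{"gripper":0.6,"x":0,"y":0,"z":0,"turn":0}]'
python3 w.py w2 plate ramekin mill; python3 m2.py w2
```

```text
clock: 6.72
tcp_pos: [0.4577, -0.2659, 0.2971]
tcp_rot: [3.141, -0.0, 2.734]
ft_force: [-0.1, 0.2, -1.4]
gripper_width: 0.695
grip_force: 30.0
6.725 [ 0.4577 -0.2659  0.2971] [ 3.1414 -0.0001  2.7336]
cam [ 0.3929 -0.2368  0.4676] [ 0.2319 -0.1078 -0.9668] 289.768388485378
plate [152.  260.6] 0.58 [ 0.4447 -0.2548  0.0188]
ramekin [216.1 352. ] 0.95 [ 0.606  -0.1563  0.0076]
ramekin [146.8 317.2] 0.47 [ 0.468  -0.1746  0.041 ]
mill [285.6 212.2] 0.61 [ 0.5715 -0.3812  0.1241]
plate 3721 circ ((456.938720703125, -264.0036926269531), 92.39313507080078) z 0.04403260423875851 rect ((444.4883117675781, -258.62872314453125), (183.53724670410156, 155.23915100097656), 66.51249694824219)
ramekin 160 circ ((616.0260620117188, -169.84048461914062), 36.08573913574219) z 0.043918993641263664 rect ((609.9912109375, -155.06494140625), (72.07412719726562, 39.537715911865234), 22.188547134399414)
mill 528 circ ((587.117919921875, -386.1533203125), 23.045637130737305) z 0.1484386697182808 rect ((581.9287719726562, -384.06787109375), (45.85694122314453, 26.382156372070312), 68.10478210449219)
```

View pics/w2.png

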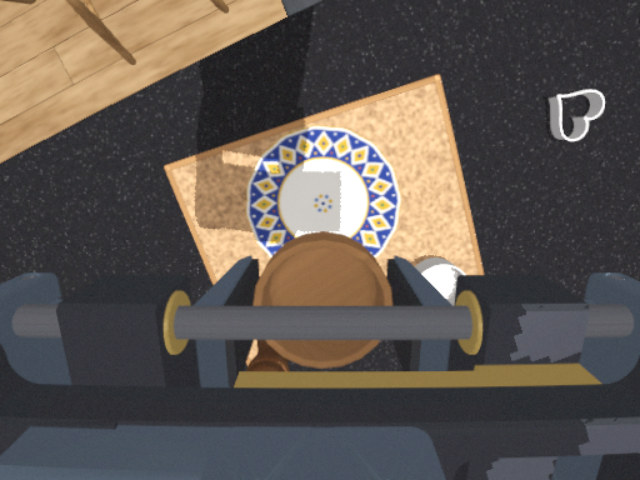

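The wrist view puts the plate's centre at (0.457,-0.265), under the tool, with the dish held level. I'm lowering it.

```bash
python3 -m creep '[{"gripper":0.6,"x":0,"y":0,"z":25,"turn":0},{"gripper":0.6,"x":0,"y":0,"z":50,"turn":0},{"gripper":0.6,"x":0,"y":0,"z":50,"turn":0},{"gripper":0.6,"x":0,"y":0,"z":50,"turn":0},{"gripper":0.6,"x":0,"y":0,"z":40,"turn":0},{"gripper":0.6,"x":0,"y":0,"z":25,"turn":0},{"gripper":0.6,"x":0,"y":0,"z":13,"turn":0},{"gripper":0.6,"x":0,"y":0,"z":8,"turn":0},{"gripper":0.6,"x":0,"y":0,"z":5,"turn":0},{"gripper":0.6,"x":0,"y":0,"z":0,"turn":0},{"gripper":0.6,"x":0,"y":0,"z":0,"turn":0}]'
```

```text
clock: 8.3
tcp_pos: [0.4582, -0.2666, 0.0315]
tcp_rot: [-3.141, 0.001, 2.734]
ft_force: [-0.5, 0.3, -0.6]
gripper_width: 0.698
grip_force: 30.0
```

```bash
python3 -m creep '[{"gripper":0.6,"x":0,"y":0,"z":2,"turn":0},{"gripper":0.6,"x":0,"y":0,"z":2,"turn":0},{"gripper":0.6,"x":0,"y":0,"z":0,"turn":0}]'
```

```text
clock: 8.68
tcp_pos: [0.4581, -0.2666, 0.0276]
tcp_rot: [-3.142, 0.0, 2.734]
ft_force: [-4.2, 1.5, 16.2]
gripper_width: 0.696
grip_force: 30.0
```

```bash
python3 -m creep '[{"gripper":0.24,"x":0,"y":0,"z":0,"turn":0},{"gripper":0.22,"x":0,"y":0,"z":0,"turn":0},{"gripper":0.22,"x":0,"y":0,"z":-10,"turn":0},{"gripper":0.22,"x":0,"y":0,"z":-25,"turn":0},{"gripper":0.1,"x":0,"y":0,"z":-50,"turn":0},{"gripper":0,"x":0,"y":0,"z":-50,"turn":0},{"gripper":0,"x":0,"y":0,"z":-25,"turn":0}]' && python3 -m creep '[{"gripper":0,"x":3,"y":32,"z":0,"turn":0},{"gripper":0,"x":6,"y":53,"z":0,"turn":0},{"gripper":0,"x":6,"y":53,"z":0,"turn":0},{"gripper":0,"x":6,"y":53,"z":0,"turn":0},{"gripper":0,"x":6,"y":53,"z":0,"turn":0},{"gripper":0,"x":6,"y":53,"z":0,"turn":0},{"gripper":0,"x":6,"y":53,"z":0,"turn":0},{"gripper":0,"x":6,"y":53,"z":0,"turn":0},{"gripper":0,"x":6,"y":53,"z":0,"turn":0},{"gripper":0,"x":6,"y":53,"z":0,"turn":0},{"gripper":0,"x":6,"y":53,"z":0,"turn":0},{"gripper":0,"x":6,"y":53,"z":0,"turn":0}]'
python3 - <<'E'
from h import *
im,d=capture('top'); np.savez('top',im=im,d=d); C=cloud(get_calibration('top'),d)
m=(np.hypot(C[...,0]-.457,C[...,1]+.265)<.05)&(C[...,2]>.035)&(C[...,2]<.06); P=(C[m][:,:2]*1000).astype(np.float32); print(len(P),cv2.minEnclosingCircle(P),C[m][:,2].max())
E
python3 w.py w3 lime_center; python3 m2.py w3
```

```text
clock: 9.55
tcp_pos: [0.4586, -0.2669, 0.1903]
tcp_rot: [-3.141, 0.003, 2.734]
ft_force: [0.8, 0.8, -0.2]
gripper_width: 0.998
grip_force: 0.0
clock: 11.05
tcp_pos: [0.6387, 0.3273, 0.1877]
tcp_rot: [3.141, 0.0, 2.734]
ft_force: [-0.7, -0.5, 0.0]
gripper_width: 0.997
grip_force: 0.0
157 ((459.56622314453125, -267.5402526855469), 32.50153732299805) 0.052807603589524924
11.1 [0.64   0.3323 0.1879] [3.139  0.001  2.7355]
cam [0.5748 0.361  0.3584] [ 0.234  -0.1057 -0.9665] 289.768388485378
lime_center [125.8 259.2] 0.85 [0.5855 0.3586 0.0419]
lime_center [ 39.4 306.4] 0.78 [0.5257 0.4359 0.0416]
lime_center [278.9 211.1] 0.54 [0.7318 0.2312 0.0407]
lime 1161 circ ((585.594482421875, 358.5858154296875), 24.436128616333008) z 0.04387734146707092 rect ((585.9365844726562, 357.8052673339844), (39.70100784301758, 43.335662841796875), 66.5173110961914)
salt 1238 circ ((412.60516357421875, 203.54391479492188), 17.52768325805664) z 0.09028297324635204 rect ((413.46466064453125, 204.55006408691406), (30.66044044494629, 33.16848373413086), 62.83088302612305)
saltbody 2674 circ ((411.5401611328125, 204.69627380371094), 21.63429069519043) z 0.09028297324635204 rect ((414.740234375, 206.67916870117188), (33.89900207519531, 41.13068389892578), 15.58273983001709)
spoon ((454.0478210449219, 376.399658203125), (33.849365234375, 12.056538581848145), 66.45210266113281) 0.35835002087874485
-14 -3.0 6.0 0.0085
0 -6.0 6.0 0.3584
14 -6.0 6.0 0.3584
```

The dish is in the well, within about 3 mm of centre. Now a closer look at the lime for its long axis.

```bash
python3 - <<'E'
from h import *
z=np.load('w3.npz'); im=z['im']; cv2.imwrite('pics/c3.png',cv2.resize(im[80:180,200:320],None,fx=5,fy=5,interpolation=2))
hsv=cv2.cvtColor(im,cv2.COLOR_BGR2HSV); m=((hsv[...,0]>25)&(hsv[...,0]<50)&(hsv[...,1]>90)&(hsv[...,2]>40)).astype(np.uint8); m[:60]=0;m[200:]=0
n,l,s,c=cv2.connectedComponentsWithStats(m); k=1+np.argmax(s[1:,4]); cn=cv2.findContours((l==k).astype(np.uint8),0,1)[0]; cc=max(cn,key=len)
print(s[k],cv2.fitEllipse(cc),cv2.minAreaRect(cc))
c=get_calibration('wrist'); c['extrinsics']=z['E']
Q=np.array([atz(c,p[0][::-1],.021)[:2]*1000 for p in cc],np.float32); print(cv2.fitEllipse(Q),cv2.minAreaRect(Q))
E
```

```text
[ 239  106   38   40 1218] ((257.7049560546875, 125.92833709716797), (35.89320373535156, 41.361053466796875), 151.7522430419922) ((257.5, 125.5), (39.0, 37.0), 90.0)
((586.0531005859375, 356.7186279296875), (40.71549987792969, 46.43084716796875), 98.7126693725586) ((585.4959106445312, 356.68890380859375), (42.309471130371094, 43.55266189575195), 66.71550750732422)
```

View pics/c3.png

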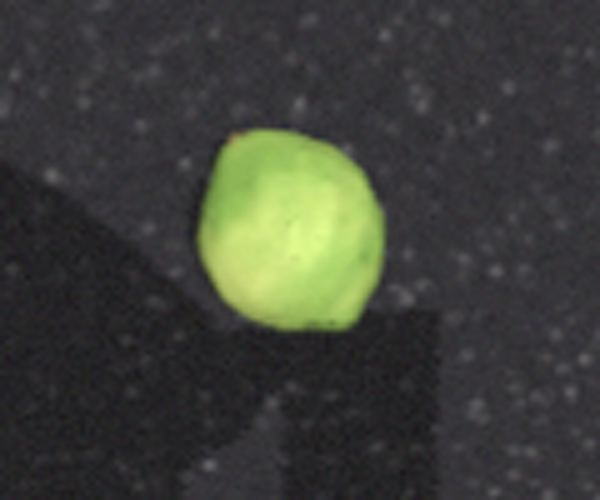

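The lime's nubs lie at (235,135) and (355,325) in the crop, so its long axis is about 9° from world x. I'll turn -32° and grip across it.

```bash
python3 -m creep '[{"gripper":0.2,"x":30,"y":0,"z":0,"turn":0},{"gripper":0.2,"x":30,"y":1,"z":0,"turn":0},{"gripper":0.2,"x":0,"y":0,"z":20,"turn":-8},{"gripper":0.2,"x":0,"y":0,"z":30,"turn":-8},{"gripper":0.2,"x":0,"y":0,"z":30,"turn":-8},{"gripper":0.2,"x":0,"y":0,"z":30,"turn":-8},{"gripper":0.2,"x":0,"y":0,"z":35,"turn":0},{"gripper":0.2,"x":0,"y":0,"z":20,"turn":0},{"gripper":0.2,"x":0,"y":0,"z":8,"turn":0},{"gripper":0.2,"x":0,"y":0,"z":0,"turn":0}]'
```

```text
clock: 12.45
tcp_pos: [0.5839, 0.3503, 0.0144]
tcp_rot: [3.142, 0.0, -2.991]
ft_force: [0.1, -0.5, 0.1]
gripper_width: 0.799
grip_force: 0.0
```

```bash
python3 -m creep '[{"gripper":0.2,"x":-1,"y":6,"z":0,"turn":0},{"gripper":0.4,"x":0,"y":0,"z":0,"turn":0},{"gripper":0.7,"x":0,"y":0,"z":0,"turn":0},{"gripper":0.7,"x":0,"y":0,"z":0,"turn":0},{"gripper":0.7,"x":0,"y":0,"z":0,"turn":0},{"gripper":0.7,"x":0,"y":0,"z":-10,"turn":0},{"gripper":0.7,"x":0,"y":0,"z":-30,"turn":0},{"gripper":0.7,"x":0,"y":0,"z":-50,"turn":0},{"gripper":0.7,"x":0,"y":0,"z":-50,"turn":0},{"gripper":0.7,"x":0,"y":0,"z":-40,"turn":0},{"gripper":0.7,"x":0,"y":0,"z":0,"turn":0}]'
```

```text
clock: 13.82
tcp_pos: [0.5854, 0.3572, 0.1982]
tcp_rot: [3.14, 0.006, -2.991]
ft_force: [0.5, -0.3, -0.0]
gripper_width: 0.431
grip_force: 30.0
```

```bash
python3 -m creep '[{"gripper":0.7,"x":12,"y":-32,"z":0,"turn":0},{"gripper":0.7,"x":19,"y":-52,"z":0,"turn":0},{"gripper":0.7,"x":19,"y":-52,"z":0,"turn":0},{"gripper":0.7,"x":19,"y":-52,"z":0,"turn":0},{"gripper":0.7,"x":19,"y":-52,"z":0,"turn":0},{"gripper":0.7,"x":19,"y":-52,"z":0,"turn":0},{"gripper":0.7,"x":19,"y":-52,"z":0,"turn":0},{"gripper":0.7,"x":19,"y":-52,"z":0,"turn":0},{"gripper":0.7,"x":19,"y":-52,"z":0,"turn":0},{"gripper":0.7,"x":19,"y":-52,"z":0,"turn":0},{"gripper":0.7,"x":19,"y":-52,"z":0,"turn":0},{"gripper":0.7,"x":17,"y":-46,"z":0,"turn":0}]'
python3 -m creep '[{"gripper":0.7,"x":0,"y":0,"z":0,"turn":0},{"gripper":0.7,"x":0,"y":0,"z":0,"turn":0}]'
python3 w.py w4 lime_center dish
python3 - <<'E'
from h import *
z=np.load('w4.npz'); im=z['im']; hsv=cv2.cvtColor(im,cv2.COLOR_BGR2HSV); m=((hsv[...,0]>25)&(hsv[...,0]<50)&(hsv[...,1]>90)&(hsv[...,2]>40))
c=get_calibration('wrist'); c['extrinsics']=z['E']; C=cloud(c,z['d']); P=C[m&(z['d']>0)&(C[...,2]>.15)]; print(len(P),P.min(0),P.max(0))
m=(np.hypot(C[...,0]-.457,C[...,1]+.265)<.05)&(C[...,2]>.038)&(C[...,2]<.06);P=C[m];print(len(P),cv2.minEnclosingCircle((P[:,:2]*1000).astype(np.float32)))
m=(np.hypot(C[...,0]-.457,C[...,1]+.265)<.12)&(C[...,2]>.033)&(C[...,2]<.05)&(np.hypot(C[...,0]-.457,C[...,1]+.265)>.06);P=C[m];print(len(P),cv2.minEnclosingCircle((P[:,:2]*1000).astype(np.float32)))
E
```

```text
clock: 15.32
tcp_pos: [0.456, -0.2694, 0.1933]
tcp_rot: [3.141, -0.001, -2.991]
ft_force: [0.9, -0.2, -0.1]
gripper_width: 0.437
grip_force: 30.0
clock: 15.58
tcp_pos: [0.4566, -0.2672, 0.1933]
tcp_rot: [3.141, -0.001, -2.991]
ft_force: [-0.3, -0.2, -1.4]
gripper_width: 0.435
grip_force: 30.0
15.575 [ 0.4566 -0.2672  0.1933] [ 3.1406 -0.0009 -2.9914]
cam [ 0.387  -0.2768  0.3638] [ 0.2528  0.0321 -0.967 ] 289.768388485378
lime_center [228.2 258.6] 0.79 [ 0.4454 -0.2675  0.2165]
lime_center [135.3 190.3] 0.5 [ 0.4219 -0.3549  0.0052]
dish [178.7 256.5] 0.63 [ 0.4592 -0.2674  0.025 ]
dish [285.5 289.8] 0.39 [ 0.599  -0.2011  0.0197]
dish [140.5 188.4] 0.38 [ 0.4243 -0.3485  0.0417]
2411 [ 0.43420606 -0.28629037  0.19623747] [ 0.48094953 -0.24659606  0.2217952 ]
614 ((458.3360290527344, -266.2394104003906), 31.7614803314209)
4852 ((457.43896484375, -264.277099609375), 92.91650390625)
```

View pics/w4.png

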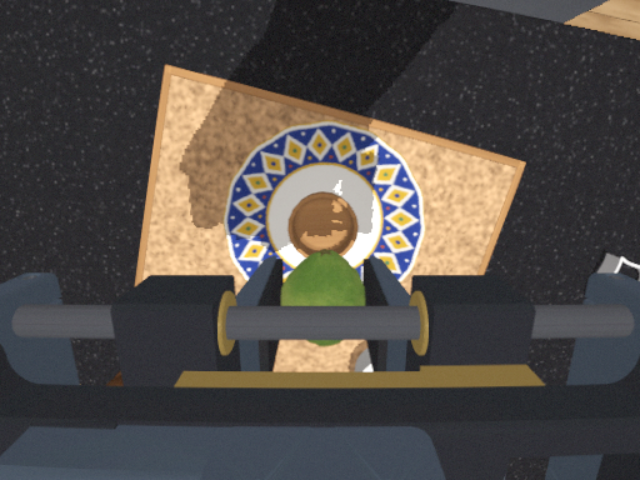

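The picture shows the dish at (323,228) and the held lime directly above it, aligned within 1 mm. Lowering to just over the dish rim and releasing.

```bash
python3 -m creep '[{"gripper":0.7,"x":0,"y":0,"z":20,"turn":0},{"gripper":0.7,"x":0,"y":0,"z":40,"turn":0},{"gripper":0.7,"x":0,"y":0,"z":40,"turn":0},{"gripper":0.7,"x":0,"y":0,"z":25,"turn":0},{"gripper":0.7,"x":0,"y":0,"z":12,"turn":0},{"gripper":0.7,"x":0,"y":0,"z":4,"turn":0},{"gripper":0.7,"x":0,"y":0,"z":0,"turn":0},{"gripper":0.7,"x":0,"y":0,"z":0,"turn":0}]'
```

```text
clock: 16.73
tcp_pos: [0.4577, -0.2681, 0.0538]
tcp_rot: [-3.141, 0.001, -2.991]
ft_force: [0.1, -0.7, -0.9]
gripper_width: 0.429
grip_force: 30.0
```

```bash
python3 -m creep '[{"gripper":0.7,"x":0,"y":1,"z":3,"turn":0},{"gripper":0.7,"x":0,"y":0,"z":0,"turn":0},{"gripper":0.3,"x":0,"y":0,"z":0,"turn":0},{"gripper":0.3,"x":0,"y":0,"z":0,"turn":0},{"gripper":0.3,"x":0,"y":0,"z":0,"turn":0},{"gripper":0.2,"x":0,"y":0,"z":-20,"turn":0},{"gripper":0,"x":0,"y":0,"z":-50,"turn":0},{"gripper":0,"x":0,"y":0,"z":-50,"turn":0},{"gripper":0,"x":0,"y":0,"z":-20,"turn":0},{"gripper":0,"x":0,"y":0,"z":0,"turn":0}]'
cat > chk.py <<'E'
from h import *
import sys
np.set_printoptions(precision=4,suppress=True)
n=sys.argv[1]
c=get_calibration(n); im,d=capture(n); C=cloud(c,d); hsv=cv2.cvtColor(im,cv2.COLOR_BGR2HSV)
R=np.hypot(C[...,0]-.458,C[...,1]+.265); ok=d>0
m=(hsv[...,0]>27)&(hsv[...,0]<55)&(hsv[...,1]>90)&ok&(C[...,2]<.09)&(R<.1)
P=C[m&(C[...,2]>.04)]; print('lime',len(P),P.min(0),P.max(0),P.mean(0)) if len(P) else print('no lime')
for q,m in [('dish',(R<.045)&~m&(C[...,2]>.038)&(C[...,2]<.055)),('plate',(R<.12)&(R>.06)&(C[...,2]>.033)&(C[...,2]<.05))]:
    P=C[m&ok]; print(q,len(P),cv2.minEnclosingCircle((P[:,:2]*1000).astype(np.float32)))
E
python3 chk.py wrist; python3 chk.py top
```

```text
clock: 17.98
tcp_pos: [0.4577, -0.2673, 0.1914]
tcp_rot: [-3.14, 0.002, -2.991]
ft_force: [0.0, 0.8, -0.6]
gripper_width: 1.001
grip_force: 0.0
lime 1153 [ 0.435  -0.2857  0.0423] [ 0.4828 -0.2457  0.0687] [ 0.4554 -0.266   0.0602]
dish 806 ((458.4280090332031, -266.3234558105469), 31.746423721313477)
plate 6372 ((457.5548095703125, -264.3275146484375), 92.77666473388672)
lime 112 [ 0.4357 -0.269   0.0426] [ 0.4816 -0.2462  0.07  ] [ 0.4563 -0.2558  0.0573]
dish 71 ((458.5838928222656, -265.6019592285156), 31.54133415222168)
plate 1040 ((458.29913330078125, -266.30572509765625), 93.94020080566406)
```

The lime sits in the dish: its top is 69 mm up and its centre is near (0.459,-0.266). Next is the salt, with the hand turned so the fingers close along mat x.

```bash
python3 -m creep '[{"gripper":0,"x":0,"y":0,"z":0,"turn":10.4},{"gripper":0,"x":0,"y":0,"z":0,"turn":10.4},{"gripper":0,"x":0,"y":0,"z":0,"turn":10.4},{"gripper":0,"x":0,"y":0,"z":0,"turn":10.4},{"gripper":0,"x":0,"y":0,"z":0,"turn":10.4},{"gripper":0,"x":0,"y":0,"z":0,"turn":10.4},{"gripper":0,"x":0,"y":0,"z":0,"turn":10.4},{"gripper":0,"x":0,"y":0,"z":0,"turn":10.4},{"gripper":0,"x":0,"y":0,"z":0,"turn":10.4},{"gripper":0,"x":0,"y":0,"z":0,"turn":10.4}]'
python3 -m creep '[{"gripper":0,"x":35,"y":-7,"z":0,"turn":0},{"gripper":0,"x":52,"y":-10.5,"z":0,"turn":0},{"gripper":0,"x":52,"y":-10.5,"z":0,"turn":0},{"gripper":0,"x":52,"y":-10.5,"z":0,"turn":0},{"gripper":0,"x":52,"y":-10.5,"z":0,"turn":0},{"gripper":0,"x":52,"y":-10.5,"z":0,"turn":0},{"gripper":0,"x":52,"y":-10.5,"z":0,"turn":0},{"gripper":0,"x":52,"y":-10.5,"z":0,"turn":0},{"gripper":0,"x":52,"y":-10.5,"z":0,"turn":0},{"gripper":0,"x":14,"y":-3,"z":0,"turn":0},{"gripper":0,"x":0,"y":0,"z":0,"turn":0},{"gripper":0,"x":0,"y":0,"z":0,"turn":0}]'
python3 w.py w5 salt; python3 m2.py w5
```

```text
clock: 19.32
tcp_pos: [0.4563, -0.2664, 0.1882]
tcp_rot: [-3.139, -0.001, 1.471]
ft_force: [0.7, 0.5, 0.3]
gripper_width: 0.998
grip_force: 0.0
clock: 20.82
tcp_pos: [0.4067, 0.2038, 0.1894]
tcp_rot: [-3.141, 0.001, 1.476]
ft_force: [0.4, 0.0, 0.0]
gripper_width: 0.998
grip_force: 0.0
20.825 [0.4067 0.2038 0.1894] [-3.1407  0.0006  1.4763]
cam [0.4135 0.2753 0.3598] [-0.032  -0.2549 -0.9665] 289.768388485378
salt [179.4 262.1] 0.7 [0.4115 0.215  0.0854]
salt 876 circ ((411.336181640625, 203.19618225097656), 17.228736877441406) z 0.09025110051721778 rect ((411.3464050292969, 203.30897521972656), (33.605323791503906, 33.6462516784668), 26.449705123901367)
saltbody 1337 circ ((409.98028564453125, 205.28579711914062), 21.222394943237305) z 0.09025110051721778 rect ((410.3800354003906, 206.72039794921875), (38.28392791748047, 40.00017547607422), 46.53213119506836)
spoon ((401.7098693847656, 356.793212890625), (138.30934143066406, 30.26827621459961), 26.70517349243164) 0.3598222510126192
-70 -8.7 3.2 0.3598
-56 -9.3 5.1 0.0071
-42 -8.3 5.3 0.3598
-28 -7.5 5.2 0.3598
-14 -5.9 5.1 0.3598
0 -4.6 4.9 0.3598
14 -3.8 4.7 0.0127
28 -12.5 12.9 0.3598
42 -15.1 15.1 0.0073
56 -14.2 14.5 0.3598
70 -9.0 11.6 0.0098
```

```bash
python3 -m creep '[{"gripper":0,"x":0,"y":4.5,"z":20,"turn":0},{"gripper":0,"x":0,"y":0,"z":45,"turn":0},{"gripper":0,"x":0,"y":0,"z":45,"turn":0},{"gripper":0,"x":0,"y":0,"z":32,"turn":0},{"gripper":0,"x":0,"y":0,"z":15,"turn":0},{"gripper":0.3,"x":0,"y":0,"z":0,"turn":0},{"gripper":0.7,"x":0,"y":0,"z":0,"turn":0},{"gripper":0.7,"x":0,"y":0,"z":0,"turn":0},{"gripper":0.7,"x":0,"y":0,"z":0,"turn":0},{"gripper":0.7,"x":0,"y":0,"z":0,"turn":0}]'
```

```text
clock: 22.18
tcp_pos: [0.4115, 0.2046, 0.0333]
tcp_rot: [3.141, -0.0, 1.477]
ft_force: [-0.4, 0.9, 0.9]
gripper_width: 0.485
grip_force: 0.0
```

```bash
python3 -m creep '[{"gripper":0.7,"x":0,"y":0,"z":0,"turn":0},{"gripper":0.7,"x":0,"y":0,"z":-10,"turn":0},{"gripper":0.7,"x":0,"y":0,"z":-30,"turn":0},{"gripper":0.7,"x":0,"y":0,"z":-50,"turn":0},{"gripper":0.7,"x":0,"y":0,"z":-50,"turn":0},{"gripper":0.7,"x":0,"y":0,"z":-40,"turn":0}]'
python3 -m creep '[{"gripper":0.7,"x":-20,"y":10,"z":0,"turn":0},{"gripper":0.7,"x":-42,"y":21,"z":0,"turn":0},{"gripper":0.7,"x":-42,"y":21,"z":0,"turn":0},{"gripper":0.7,"x":-42,"y":21,"z":0,"turn":0},{"gripper":0.7,"x":-42,"y":21,"z":0,"turn":0},{"gripper":0.7,"x":-42,"y":21,"z":0,"turn":0},{"gripper":0.7,"x":-42,"y":21,"z":0,"turn":0},{"gripper":0.7,"x":-42,"y":21,"z":0,"turn":0},{"gripper":0.7,"x":-42,"y":21,"z":0,"turn":0},{"gripper":0.7,"x":-42,"y":21,"z":0,"turn":0},{"gripper":0.7,"x":-42,"y":21,"z":0,"turn":0},{"gripper":0.7,"x":-25,"y":20,"z":0,"turn":0}]'
python3 -m creep '[{"gripper":0.7,"x":0,"y":0,"z":0,"turn":0},{"gripper":0.7,"x":0,"y":0,"z":0,"turn":0}]'
python3 w.py w6 mill ramekin; python3 m2.py w6
python3 - <<'E'
from h import *
im,d=capture('top'); np.savez('top',im=im,d=d); cv2.imwrite('pics/top6.png',cv2.resize(im[100:270,270:450],None,fx=3,fy=3))
E
python3 m.py | head -5
```

```text
clock: 22.92
tcp_pos: [0.4113, 0.2045, 0.2155]
tcp_rot: [3.14, -0.001, 1.477]
ft_force: [-0.1, -0.4, -1.3]
gripper_width: 0.43
grip_force: 29.6
clock: 24.42
tcp_pos: [0.6069, -0.2828, 0.2134]
tcp_rot: [-3.142, 0.0, 1.476]
ft_force: [0.4, 0.4, -0.4]
gripper_width: 0.428
grip_force: 29.6
clock: 24.68
tcp_pos: [0.6062, -0.2803, 0.2129]
tcp_rot: [-3.141, -0.0, 1.477]
ft_force: [1.2, 0.4, -1.2]
gripper_width: 0.433
grip_force: 29.6
24.675 [ 0.6062 -0.2803  0.2129] [-3.1409 -0.0003  1.4772]
cam [ 0.6129 -0.209   0.3834] [-0.0315 -0.2539 -0.9667] 289.768388485378
mill [176.1 138.8] 0.27 [ 0.4715 -0.2622  0.0628]
ramekin [ 77.7 261.2] 0.92 [ 0.6207 -0.1643  0.0077]
plate 6987 circ ((458.01898193359375, -264.8168029785156), 93.01224517822266) z 0.049970513871893066 rect ((458.1839904785156, -254.06201171875), (163.889404296875, 184.6668243408203), 89.72698974609375)
ramekin 910 circ ((618.0181274414062, -169.88656616210938), 36.947879791259766) z 0.044563386926046555 rect ((617.8379516601562, -170.21405029296875), (72.42829895019531, 72.83878326416016), 85.50308227539062)
mill 23 circ ((576.576416015625, -376.8165588378906), 8.573527336120605) z 0.14736171810698356 rect ((575.3521728515625, -375.9610595703125), (17.144062042236328, 3.2963335514068604), 55.053466796875)
top
table z 0.0004429897894753572
mat ((510.7137145996094, -251.29974365234375), (323.38226318359375, 313.00946044921875), 84.13201904296875) 0.004484450021027494
plate 1600 circ [ 458.0342 -266.2997] 94.25570678710938 z 0.04495832284674416 box [ 0.3655 -0.3602  0.028 ] [ 0.5509 -0.1723  0.045 ]
ramekin 163 circ [ 619.0842 -171.8438] 37.2027473449707 z 0.04485134365448766 box [ 0.5819 -0.2066  0.0254] [ 0.6562 -0.1366  0.0449]
```

View pics/w6.png

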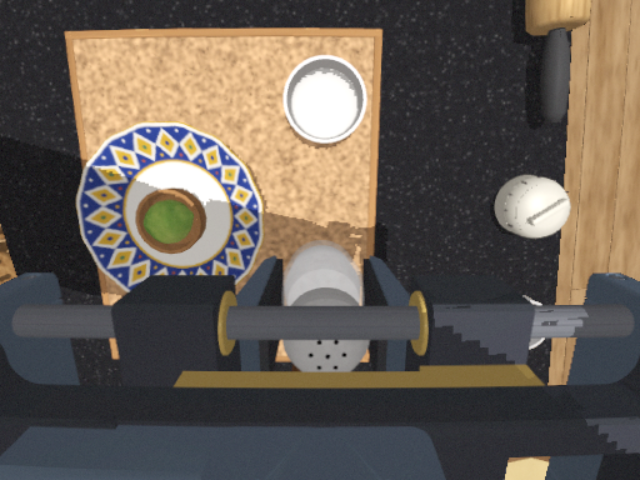

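The view shows the ramekin at (325,98) and the plate at (170,218) with the lime in the dish. The salt is upright in the hand over (0.607,-0.280), which is the computed midpoint. Lowering it.

```bash
python3 -m creep '[{"gripper":0.7,"x":0,"y":0,"z":20,"turn":0},{"gripper":0.7,"x":0,"y":0,"z":40,"turn":0},{"gripper":0.7,"x":0,"y":0,"z":45,"turn":0},{"gripper":0.7,"x":0,"y":0,"z":35,"turn":0},{"gripper":0.7,"x":0,"y":0,"z":20,"turn":0},{"gripper":0.7,"x":0,"y":0,"z":10,"turn":0},{"gripper":0.7,"x":0,"y":0,"z":3,"turn":0},{"gripper":0.7,"x":0,"y":0,"z":0,"turn":0},{"gripper":0.7,"x":0,"y":0,"z":0,"turn":0}]'
```

```text
clock: 26.0
tcp_pos: [0.6074, -0.2811, 0.0409]
tcp_rot: [3.14, 0.001, 1.477]
ft_force: [-0.5, 0.2, 0.1]
gripper_width: 0.43
grip_force: 29.6
```

```bash
python3 -m creep '[{"gripper":0.7,"x":0,"y":0,"z":2,"turn":0},{"gripper":0.7,"x":0,"y":0,"z":1.5,"turn":0},{"gripper":0.7,"x":0,"y":0,"z":0,"turn":0}]'
```

```text
clock: 26.38
tcp_pos: [0.6071, -0.281, 0.0371]
tcp_rot: [3.141, 0.0, 1.477]
ft_force: [-3.4, 0.8, 9.0]
gripper_width: 0.432
grip_force: 30.3
```

```bash
python3 -m creep '[{"gripper":0.45,"x":0,"y":0,"z":0,"turn":0},{"gripper":0.4,"x":0,"y":0,"z":0,"turn":0},{"gripper":0.4,"x":0,"y":0,"z":-15,"turn":0},{"gripper":0.4,"x":0,"y":0,"z":-40,"turn":0},{"gripper":0.4,"x":0,"y":0,"z":-50,"turn":0},{"gripper":0.4,"x":0,"y":0,"z":-50,"turn":0},{"gripper":0.4,"x":0,"y":0,"z":-20,"turn":0}]'
python3 -m creep '[{"gripper":0.4,"x":32,"y":-14,"z":0,"turn":0},{"gripper":0.4,"x":53,"y":-23,"z":0,"turn":0},{"gripper":0.4,"x":53,"y":-23,"z":0,"turn":0},{"gripper":0.4,"x":53,"y":-23,"z":0,"turn":0},{"gripper":0.4,"x":53,"y":-23,"z":0,"turn":0},{"gripper":0.4,"x":53,"y":-23,"z":0,"turn":0},{"gripper":0.4,"x":53,"y":-23,"z":0,"turn":0},{"gripper":0.4,"x":53,"y":-23,"z":0,"turn":0},{"gripper":0.4,"x":53,"y":-23,"z":0,"turn":0},{"gripper":0.4,"x":53,"y":-23,"z":0,"turn":0},{"gripper":0.4,"x":53,"y":-23,"z":0,"turn":0},{"gripper":0.4,"x":53,"y":-20,"z":0,"turn":0}]'
python3 -m creep '[{"gripper":0.4,"x":0,"y":0,"z":0,"turn":9.7},{"gripper":0.4,"x":0,"y":0,"z":0,"turn":9.7},{"gripper":0.4,"x":0,"y":0,"z":0,"turn":9.7},{"gripper":0.4,"x":0,"y":0,"z":0,"turn":9.7},{"gripper":0.4,"x":0,"y":0,"z":0,"turn":9.7},{"gripper":0.4,"x":0,"y":0,"z":0,"turn":9.4},{"gripper":0.4,"x":0,"y":0,"z":0,"turn":0}]'
python3 - <<'E'
from h import *
im,d=capture('top'); C=cloud(get_calibration('top'),d)
m=(np.hypot(C[...,0]-.607,C[...,1]+.28)<.04)&(C[...,2]>.03)&(C[...,2]<.2); P=C[m]; print(len(P),cv2.minEnclosingCircle((P[:,:2]*1000).astype(np.float32)),P[:,2].max())
m&=C[...,2]>.085; P=C[m]; print(len(P),cv2.minEnclosingCircle((P[:,:2]*1000).astype(np.float32)),P[:,2].max())
E
python3 w.py w7 spoon; python3 m2.py w7 | tail -12
```

```text
clock: 27.25
tcp_pos: [0.6079, -0.2815, 0.2157]
tcp_rot: [3.137, 0.002, 1.477]
ft_force: [-0.2, -0.5, 0.0]
gripper_width: 0.595
grip_force: 0.0
clock: 28.75
tcp_pos: [0.4003, 0.3577, 0.2115]
tcp_rot: [-3.141, 0.0, 1.477]
ft_force: [0.5, -0.4, 0.1]
gripper_width: 0.6
grip_force: 0.0
clock: 29.62
tcp_pos: [0.4012, 0.3559, 0.2113]
tcp_rot: [3.141, 0.001, 0.468]
ft_force: [0.5, 0.3, 0.6]
gripper_width: 0.603
grip_force: 0.0
249 ((603.4072875976562, -280.5155334472656), 21.87255096435547) 0.09717705721020667
91 ((606.4530639648438, -283.17535400390625), 15.88986873626709) 0.09717705721020667
29.675 [0.4013 0.3559 0.2114] [3.1415 0.0004 0.4702]
cam [0.4641 0.3891 0.3818] [-0.2316 -0.1104 -0.9666] 289.768388485378
spoon [145.5 254.8] 0.96 [0.4286 0.3756 0.0045]
spoon ((401.0235595703125, 355.7579040527344), (136.47023010253906, 29.56588363647461), 27.506372451782227) 0.3817917654905595
-70 -5.2 5.8 0.0037
-56 -6.7 7.1 0.0066
-42 -6.7 6.9 0.3818
-28 -5.5 5.4 0.0098
-14 -5.5 5.2 0.0116
0 -4.3 3.7 0.0135
14 -4.4 4.7 0.013
28 -13.5 13.6 0.3818
42 -14.8 14.8 0.3818
56 -14.8 14.6 0.3818
70 -9.7 9.3 0.0093
```

The salt stands upright at the midpoint. The spoon lies under the tool with its axis at 27° and its mid-handle raised to 13 mm. Taking it.

```bash
python3 -m creep '[{"gripper":0.4,"x":0,"y":0,"z":25,"turn":0},{"gripper":0.4,"x":0,"y":0,"z":50,"turn":0},{"gripper":0.4,"x":0,"y":0,"z":50,"turn":0},{"gripper":0.4,"x":0,"y":0,"z":45,"turn":0},{"gripper":0.4,"x":0,"y":0,"z":22,"turn":0},{"gripper":0.4,"x":0,"y":0,"z":11,"turn":0},{"gripper":0.4,"x":0,"y":0,"z":3,"turn":0},{"gripper":0.7,"x":0,"y":0,"z":0,"turn":0},{"gripper":1,"x":0,"y":0,"z":0,"turn":0},{"gripper":1,"x":0,"y":0,"z":0,"turn":0},{"gripper":1,"x":0,"y":0,"z":0,"turn":0},{"gripper":1,"x":0,"y":0,"z":0,"turn":0}]'
```

```text
clock: 31.28
tcp_pos: [0.4022, 0.3561, 0.007]
tcp_rot: [3.141, -0.0, 0.467]
ft_force: [-4.9, -13.3, 33.9]
gripper_width: 0.188
grip_force: 32.2
```

Unexpected: there is a 34 N upward load and the opening is about 17 mm, wider than the handle. The pads seem to catch the start of the bowl. I'll open, lift and look.

```bash
python3 -m creep '[{"gripper":0.4,"x":0,"y":0,"z":0,"turn":0},{"gripper":0.4,"x":0,"y":0,"z":0,"turn":0},{"gripper":0.4,"x":0,"y":0,"z":-30,"turn":0},{"gripper":0.4,"x":0,"y":0,"z":-50,"turn":0},{"gripper":0.4,"x":-40,"y":0,"z":-50,"turn":0},{"gripper":0.4,"x":0,"y":0,"z":0,"turn":0}]'
python3 w.py w8 spoon; python3 m2.py w8 | tail -12
```

```text
clock: 32.02
tcp_pos: [0.3664, 0.3389, 0.1375]
tcp_rot: [-3.14, -0.005, 0.467]
ft_force: [0.5, 0.2, -0.8]
gripper_width: 0.599
grip_force: 0.0
32.025 [0.3664 0.3389 0.1375] [-3.1404 -0.0049  0.4672]
cam [0.4287 0.3713 0.3083] [-0.2279 -0.1062 -0.9679] 289.768388485378
spoon [116.2 256.5] 0.79 [0.4286 0.3732 0.0041]
spoon ((104.69298553466797, 339.5224914550781), (81.44723510742188, 486.0448303222656), 28.902326583862305) 0.30829286618250495
-70 -27.4 32.8 0.3083
-56 -27.8 34.1 0.3083
-42 -28.2 32.0 0.3083
-28 -28.4 30.0 0.3083
-14 -28.8 29.6 0.3083
0 -29.0 31.1 0.3083
14 -29.3 37.8 0.3083
28 -29.5 37.7 0.3083
42 -29.6 37.6 0.3083
56 -31.3 37.6 0.3083
70 -31.4 37.5 0.3083
```

View pics/w8.png

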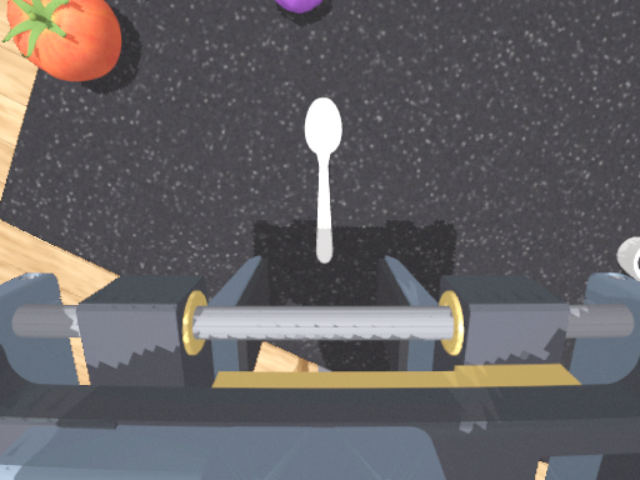

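The spoon has not moved: bowl at (323,127), handle end at (324,262). I'll re-grip 10 mm towards the handle and 2 mm higher.

```bash
python3 -m creep '[{"gripper":0.6,"x":29,"y":0,"z":20,"turn":0},{"gripper":0.6,"x":0,"y":0,"z":45,"turn":0},{"gripper":0.6,"x":0,"y":0,"z":40,"turn":0},{"gripper":0.6,"x":0,"y":0,"z":18,"turn":0},{"gripper":0.6,"x":0,"y":0,"z":7,"turn":0},{"gripper":0.6,"x":0,"y":0,"z":0,"turn":0},{"gripper":0.6,"x":0,"y":0,"z":0,"turn":0}]'
python3 -m creep '[{"gripper":0.75,"x":0,"y":0,"z":0,"turn":0},{"gripper":0.8,"x":0,"y":0,"z":0,"turn":0},{"gripper":0.8,"x":0,"y":0,"z":0,"turn":0}]'
python3 -m creep '[{"gripper":0.9,"x":0,"y":0,"z":0,"turn":0},{"gripper":1,"x":0,"y":0,"z":0,"turn":0},{"gripper":1,"x":0,"y":0,"z":0,"turn":0}]'
```

```text
clock: 33.0
tcp_pos: [0.3931, 0.3521, 0.0053]
tcp_rot: [-3.141, -0.002, 0.467]
ft_force: [-0.3, 0.6, 0.8]
gripper_width: 0.401
grip_force: 0.0
clock: 33.38
tcp_pos: [0.3929, 0.3519, 0.0048]
tcp_rot: [-3.142, -0.001, 0.467]
ft_force: [0.6, -1.3, 8.5]
gripper_width: 0.215
grip_force: 29.9
clock: 33.75
tcp_pos: [0.3929, 0.3518, 0.0048]
tcp_rot: [-3.142, -0.001, 0.467]
ft_force: [0.3, -2.3, 7.2]
gripper_width: 0.219
grip_force: 29.9
```

```bash
python3 -m creep '[{"gripper":1,"x":0,"y":0,"z":-10,"turn":0},{"gripper":1,"x":0,"y":0,"z":-30,"turn":0},{"gripper":1,"x":0,"y":0,"z":-50,"turn":0},{"gripper":1,"x":0,"y":0,"z":-50,"turn":0},{"gripper":1,"x":0,"y":0,"z":0,"turn":0},{"gripper":1,"x":0,"y":0,"z":0,"turn":0}]'
python3 w.py w9 spoon
```

```text
clock: 34.5
tcp_pos: [0.3922, 0.3514, 0.1442]
tcp_rot: [-3.142, 0.0, 0.467]
ft_force: [-0.2, 1.1, -0.3]
gripper_width: 0.002
grip_force: 0.0
34.5 [0.3922 0.3514 0.1442] [-3.1416  0.0001  0.4666]
cam [0.4551 0.3843 0.3147] [-0.2317 -0.1093 -0.9667] 289.768388485378
spoon [135.7 260.6] 0.93 [0.4377 0.3723 0.0014]
spoon [214.5 501.6] 0.22 [0.4848 0.0868 0.0105]
```

View pics/w9.png

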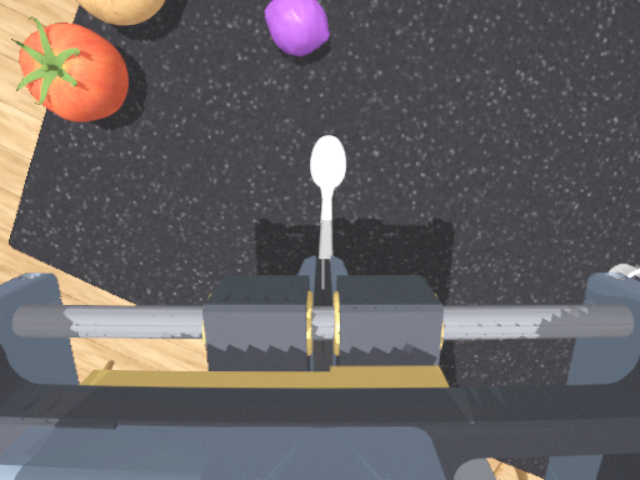

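The spoon slipped out and now lies with its bowl at (328,162), moved slightly forward. The fingertips were riding on sloped flanks above its widest level, so the tips must go lower. Re-measuring.

```bash
sed -i 's/near(.41,.36,.12)&/near(.41,.36,.12,-.02,.05)\&/' m2.py
python3 -m creep '[{"gripper":0.6,"x":-52,"y":0,"z":0,"turn":0},{"gripper":0.6,"x":0,"y":0,"z":-20,"turn":0},{"gripper":0.6,"x":0,"y":0,"z":0,"turn":0}]'; python3 w.py w10; python3 m2.py w10 | tail -12
```

```text
clock: 34.98
tcp_pos: [0.3462, 0.3284, 0.1643]
tcp_rot: [-3.141, -0.001, 0.467]
ft_force: [-0.2, 0.9, -0.4]
gripper_width: 0.299
grip_force: 0.0
34.975 [0.3462 0.3284 0.1643] [-3.1414 -0.0007  0.4668]
cam [0.409  0.3612 0.3349] [-0.2312 -0.1089 -0.9668] 289.768388485378
spoon ((401.6840515136719, 353.8933410644531), (137.15281677246094, 29.840299606323242), 23.22064971923828) 0.33485499301169797
-70 -10.1 1.6 0.0038
-56 -11.0 3.6 0.0058
-42 -10.1 3.8 0.3349
-28 -9.1 3.6 0.0107
-14 -8.2 3.5 0.3349
0 -6.1 3.4 0.3349
14 -5.5 3.4 0.0128
28 -14.2 14.9 0.3349
42 -14.9 14.8 0.0089
56 -14.1 14.9 0.3349
70 -8.8 9.4 0.0092
```

```bash
python3 -m creep '[{"gripper":0.5,"x":30,"y":2,"z":0,"turn":1.3},{"gripper":0.5,"x":31,"y":2,"z":15,"turn":0},{"gripper":0.5,"x":0,"y":0,"z":45,"turn":0},{"gripper":0.5,"x":0,"y":0,"z":45,"turn":0},{"gripper":0.5,"x":0,"y":0,"z":30,"turn":0},{"gripper":0.5,"x":0,"y":0,"z":15,"turn":0},{"gripper":0.5,"x":0,"y":0,"z":7,"turn":0},{"gripper":0.5,"x":0,"y":0,"z":0,"turn":0},{"gripper":0.5,"x":0,"y":0,"z":0,"turn":0}]'
```

```text
clock: 36.15
tcp_pos: [0.4032, 0.3519, 0.0082]
tcp_rot: [-3.141, -0.002, 0.444]
ft_force: [0.9, 0.6, 0.7]
gripper_width: 0.495
grip_force: 0.0
```

```bash
python3 -m creep '[{"gripper":0.5,"x":0,"y":0,"z":4,"turn":0},{"gripper":0.5,"x":0,"y":0,"z":2,"turn":0},{"gripper":0.5,"x":0,"y":0,"z":0,"turn":0}]'; python3 -m creep '[{"gripper":0.65,"x":0,"y":0,"z":0,"turn":0},{"gripper":0.8,"x":0,"y":0,"z":0,"turn":0},{"gripper":0.8,"x":0,"y":0,"z":0,"turn":0},{"gripper":0.8,"x":0,"y":0,"z":0,"turn":0}]'
```

```text
clock: 36.52
tcp_pos: [0.4025, 0.3514, 0.0011]
tcp_rot: [3.142, 0.0, 0.444]
ft_force: [-0.4, 0.3, -0.3]
gripper_width: 0.499
grip_force: 0.0
clock: 37.02
tcp_pos: [0.4027, 0.3515, 0.0013]
tcp_rot: [-3.142, -0.0, 0.444]
ft_force: [-0.3, -0.6, -0.4]
gripper_width: 0.233
grip_force: 29.9
```

Now there is a clean grip with no vertical load. Lifting.

```bash
python3 -m creep '[{"gripper":0.9,"x":0,"y":0,"z":0,"turn":0},{"gripper":0.9,"x":0,"y":0,"z":-6,"turn":0},{"gripper":0.9,"x":0,"y":0,"z":-15,"turn":0},{"gripper":0.9,"x":0,"y":0,"z":-30,"turn":0},{"gripper":0.9,"x":0,"y":0,"z":-45,"turn":0},{"gripper":0.9,"x":0,"y":0,"z":-50,"turn":0},{"gripper":0.9,"x":0,"y":0,"z":-30,"turn":0},{"gripper":0.9,"x":0,"y":0,"z":0,"turn":0}]'; python3 w.py w11 spoon
```

```text
clock: 38.02
tcp_pos: [0.4037, 0.3523, 0.1806]
tcp_rot: [-3.14, -0.005, 0.444]
ft_force: [0.2, -0.3, 0.4]
gripper_width: 0.234
grip_force: 29.9
38.025 [0.4037 0.3523 0.1806] [-3.1404 -0.005   0.4439]
cam [0.4666 0.3832 0.3514] [-0.2302 -0.1009 -0.9679] 289.768388485378
spoon [167.5 256.1] 0.77 [0.4397 0.3718 0.1807]
```

```bash
python3 -m creep '[{"gripper":0.9,"x":0,"y":0,"z":0,"turn":8},{"gripper":0.9,"x":0,"y":0,"z":0,"turn":8},{"gripper":0.9,"x":0,"y":0,"z":0,"turn":8},{"gripper":0.9,"x":0,"y":0,"z":0,"turn":7.2},{"gripper":0.9,"x":0,"y":0,"z":0,"turn":0}]'
python3 -m creep '[{"gripper":0.9,"x":6,"y":22,"z":0,"turn":0},{"gripper":0.9,"x":11,"y":43,"z":0,"turn":0},{"gripper":0.9,"x":11,"y":43,"z":0,"turn":0},{"gripper":0.9,"x":11,"y":43,"z":0,"turn":0},{"gripper":0.9,"x":11,"y":43,"z":0,"turn":0},{"gripper":0.9,"x":11,"y":43,"z":0,"turn":0},{"gripper":0.9,"x":11,"y":43,"z":0,"turn":0},{"gripper":0.9,"x":11,"y":43,"z":0,"turn":0},{"gripper":0.9,"x":11,"y":43,"z":0,"turn":0},{"gripper":0.9,"x":11,"y":43,"z":0,"turn":0},{"gripper":0.9,"x":11,"y":43,"z":0,"turn":0},{"gripper":0.9,"x":0,"y":17,"z":0,"turn":0}]'
python3 -m creep '[{"gripper":0.9,"x":0,"y":0,"z":0,"turn":0},{"gripper":0.9,"x":0,"y":0,"z":0,"turn":0}]'; python3 w.py w12 spoon plate
```

```text
clock: 38.75
tcp_pos: [0.402, 0.351, 0.1762]
tcp_rot: [3.14, 0.001, -0.1]
ft_force: [-0.0, -0.4, -0.2]
gripper_width: 0.234
grip_force: 29.9
clock: 40.25
tcp_pos: [0.4708, -0.1286, 0.1768]
tcp_rot: [-3.141, 0.001, -0.1]
ft_force: [0.3, 0.6, -0.0]
gripper_width: 0.229
grip_force: 29.9
clock: 40.5
tcp_pos: [0.4705, -0.126, 0.177]
tcp_rot: [-3.141, 0.001, -0.099]
ft_force: [-0.2, 0.4, -0.0]
gripper_width: 0.231
grip_force: 29.9
40.5 [ 0.4705 -0.126   0.177 ] [-3.1413  0.0007 -0.0993]
cam [ 0.5408 -0.1318  0.3474] [-0.2546  0.0322 -0.9665] 289.768388485378
spoon [169.4 258. ] 0.92 [ 0.5097 -0.1288  0.1774]
plate [150.2 397.5] 0.87 [ 0.4875 -0.2861  0.02  ]
```

View pics/w12.png

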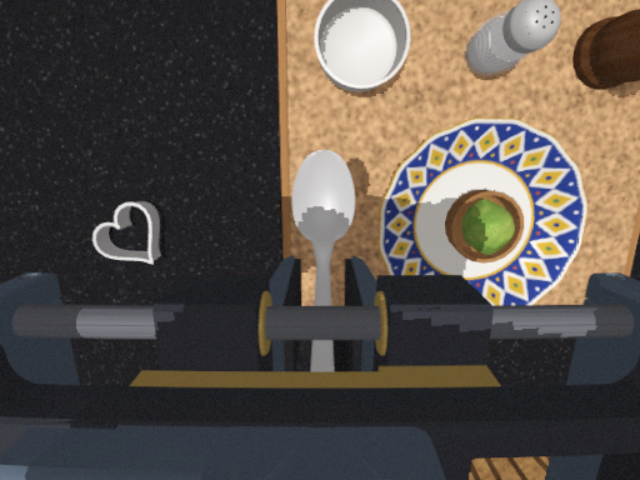

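The spoon hangs straight between ramekin side edge and plate. The salt stands upright at (513,35), and the lime is in the dish at (488,228). Lowering.

```bash
python3 -m creep '[{"gripper":0.9,"x":1,"y":0,"z":20,"turn":0},{"gripper":0.9,"x":0,"y":0,"z":45,"turn":0},{"gripper":0.9,"x":0,"y":0,"z":45,"turn":0},{"gripper":0.9,"x":0,"y":0,"z":30,"turn":0},{"gripper":0.9,"x":0,"y":0,"z":15,"turn":0},{"gripper":0.9,"x":0,"y":0,"z":8,"turn":0},{"gripper":0.9,"x":0,"y":0,"z":4,"turn":0},{"gripper":0.9,"x":0,"y":0,"z":0,"turn":0},{"gripper":0.9,"x":0,"y":0,"z":0,"turn":0}]'
```

```text
clock: 41.78
tcp_pos: [0.4724, -0.1271, 0.0109]
tcp_rot: [3.141, -0.001, -0.101]
ft_force: [0.5, -0.8, -0.7]
gripper_width: 0.234
grip_force: 29.9
```

```bash
python3 -m creep '[{"gripper":0.9,"x":0,"y":0,"z":3,"turn":0},{"gripper":0.9,"x":0,"y":0,"z":1.5,"turn":0},{"gripper":0.9,"x":0,"y":0,"z":0,"turn":0}]'
python3 -m creep '[{"gripper":0.7,"x":0,"y":0,"z":0,"turn":0},{"gripper":0.62,"x":0,"y":0,"z":0,"turn":0},{"gripper":0.62,"x":0,"y":0,"z":0,"turn":0},{"gripper":0.62,"x":0,"y":0,"z":-10,"turn":0},{"gripper":0.62,"x":0,"y":0,"z":-30,"turn":0},{"gripper":0.62,"x":0,"y":0,"z":-50,"turn":0},{"gripper":0.5,"x":0,"y":0,"z":-55,"turn":0},{"gripper":0.5,"x":-50,"y":0,"z":-55,"turn":0},{"gripper":0.5,"x":0,"y":0,"z":-20,"turn":0},{"gripper":0.5,"x":0,"y":0,"z":0,"turn":0}]'
python3 w.py w13 spoon; python3 chk.py wrist
python3 - <<'E'
from h import *
z=np.load('w13.npz'); c=get_calibration('wrist'); c['extrinsics']=z['E']; C=cloud(c,z['d']); im=z['im']; hsv=cv2.cvtColor(im,cv2.COLOR_BGR2HSV)
m=(np.hypot(C[...,0]-.472,C[...,1]+.126)<.09)&(abs(C[...,1]+.126)<.035)&(C[...,2]<.03)&(hsv[...,1]<60)&(hsv[...,2]>90)&(z['d']>0)
m=cv2.morphologyEx(m.astype(np.uint8),cv2.MORPH_OPEN,np.ones((3,3))); n,l,s,_=cv2.connectedComponentsWithStats(m); k=l==1+np.argmax(s[1:,4]); P=C[k]
r=cv2.minAreaRect((P[:,:2]*1000).astype(np.float32)); print('spoon',r,P[:,2].min(),P[:,2].max())
a=np.deg2rad(-5.75); R=np.array([[np.cos(a),np.sin(a)],[-np.sin(a),np.cos(a)]]); print('in mat',R@(np.array(r[0])/1000-[.458,-.2653])+[-.05,0])
E
```

```text
clock: 42.15
tcp_pos: [0.4718, -0.1269, 0.0056]
tcp_rot: [-3.142, 0.0, -0.101]
ft_force: [-0.1, -0.5, 0.2]
gripper_width: 0.234
grip_force: 29.9
clock: 43.4
tcp_pos: [0.4308, -0.123, 0.2189]
tcp_rot: [3.141, -0.004, -0.101]
ft_force: [-0.1, -1.1, -0.4]
gripper_width: 0.5
grip_force: 0.0
43.4 [ 0.4308 -0.123   0.2189] [ 3.1407 -0.004  -0.1007]
cam [ 0.5002 -0.1287  0.3897] [-0.2503  0.031  -0.9677] 289.768388485378
spoon [114.3 256.7] 0.81 [ 0.5035 -0.1279  0.0083]
lime 1146 [ 0.4353 -0.284   0.04  ] [ 0.4834 -0.2448  0.0691] [ 0.4609 -0.2606  0.059 ]
dish 842 ((459.12481689453125, -265.9004821777344), 32.048828125)
plate 6350 ((457.9328308105469, -264.2702331542969), 92.92059326171875)
spoon ((471.98052978515625, -126.25138854980469), (29.561246871948242, 137.67037963867188), 84.88996887207031) 0.001325254603899843 0.01762529108668239
in mat [-0.05002082  0.13974967]
```

View pics/w13.png

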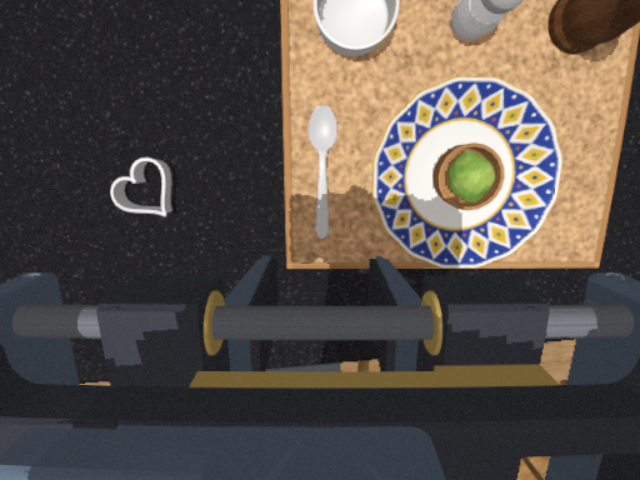

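The last view shows the spoon straight at (322,170), the lime in the dish centred on the plate (470,177), and the salt standing between ramekin and mill. Everything is within tolerance, so I'm handing it in.

```bash
python3 -c "from cell import finish_job; print(finish_job())"
```

```text
the job is handed in; nothing more can be done
None
```

I handed in the job at about 43 s of the 134 s: my last checks had dish, lime, salt and spoon all within tolerance, but `finish_job` gave no verdict, and the spoon slipped on an early grasp and was re-gripped.

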